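# Take the stray bread roll up in the tongs

## Robot

A 6-joint arm with a two-finger parallel gripper is mounted at the origin on the work surface. World frame = base frame: x ahead of the robot, y to its left, z up, the work surface at z = 0. Lengths are in m, angles in rad, forces in N, time in s.
With the tool pointing down it reaches from about 0.275 to 0.85 m from the base axis. Payload 19 kg.
Tool frame: the origin (TCP) lies at the very end of the fingers, on their centre line; the grasp point (between the pads) lies 19 mm behind it; z points along the fingers, y is the line along which they close (so a half turn about z gives the same grasp; the last joint's range is limited). The gripper opens to 85 mm and grips with 20 to 120 N. Pads are 22 mm wide; open, the fingers measure 114 mm over their backs; the gripper's body (76 mm by 85 mm) begins 54 mm behind the grasp point. The pads swing forward as they close: fully open they stand 13 mm farther back than shut.
Start: joints at [-1.451, 0.15, 1.437, -0, 1.554, -0.134], TCP at [0.144, -0.557, 0.231] pointing down, gripper open.
Joint ranges: [-2.8, 2.8], [-0.68, 2.1], [0.12, 2.68], [-1.39, 4.53], [0.16, 2.79], [-2.81, 2.81]. Speed limits (rad/s): [1.89, 1.89, 2.22, 3.01, 3.01, 3.01].

## Interface

Orientations are given as a unit quaternion [x, y, z, w].
In Python, from bench import bot gives the robot as it stands.
- The arm moves only by the tool jog_arm, called after "Call:" by a JSON object that holds its "method" and its "body". Schema: {"type":"object","properties":{"moves":{"type":"array","items":{"type":"array","prefixItems":[{"type":"array","items":{"type":"number"},"minItems":3,"maxItems":3},{"type":"array","items":{"type":"number"},"minItems":3,"maxItems":3},{"type":"number"}],"minItems":3,"maxItems":3},"minItems":1,"maxItems":8},"only":{"type":"string"},"quiet":{"type":"boolean"},"lines":{"type":"string"}},"required":["moves"],"additionalProperties":false}. moves is a list of rows, 1 to 8 of them, each written [[dx, dy, dz], [rx, ry, rz], opening]: dx, dy, dz in shares of 1 m (1.0 is 1 m), then a rotation vector rx, ry, rz in normalised numbers (1 is 2 pi rad), then the finger opening in m; each row shifts and turns the commanded pose from where the row before left it, along the tool's axes as they then stand; what a row does not reach is not made up. A row lasts 1/10 s, in which the tool goes at most 0.05 m and 0.15 rad, less where a joint would pass 70% of its speed; a pose out of reach is approached as far as the arm can. The fingers move at their own pace and stop on an object; the grip force is fixed at half the most. Time passes only in rows, so rows that do not move let the fingers close. The tool returns the time, the measured TCP pose, the force, the opening and the grip force at its end. only (a regular expression) keeps the lines of the reply that match it, lines (a string "A,B") keeps lines A to B, and quiet returns only ok. Shift and turn numbers lie between -1 and 1, and a call with a number outside is refused. Input that does not fit is refused with a message, and nothing moves.
- bot.observe(): the state, without advancing time (a new reading comes with each control period).
- bot.camera(name): name is "side" or "top"; returns a dict with "img" (384x512x3 uint8, blue, green, red), "fx", "fy", "cx", "cy" (pixels), "R" (3x3) and "t" (3): a world point X has camera coordinates R X + t. Camera axes: x right, y down, z forward; pixel columns grow to the right and rows downward; lengths in m; the calibration is good to about 2 mm. A picture is of the moment at which its call begins. There is no depth.
- bot.hand_in(): hands the job in; it is judged then, once.
The state is a dict: "time_s": time; "joint_pos": joint angles; "qd": joint speeds; "joint_efforts": joint torques, N m; "tcp_pos": TCP position; "eef_rot": TCP orientation; "wrist_force": force on the tool from outside, world axes, zero at the start; "moment": the same for the moment, N m; "opening": finger opening in m; "grip_force": force on a finger pad.
Only numpy, scipy, OpenCV 4.12 (cv2) and the standard library are available. Lean on these libraries where they do the work, as an engineer would, in place of code of your own. Each camera call takes 0.05 s, during which the arm holds its last target. There are 200 camera calls.

## Task

Two of the three bread rolls are cooling on the wire rack, but one was left on the wooden chopping board. Pick up the kitchen tongs, close their jaws on the roll that lies on the board, lift it about 10 cm clear of the board and finish while still holding it up, still, in the tongs. Never touch a roll with the gripper itself, and leave the two rolls on the rack and the mug and pepper mill where they are.

Things in the scene. Friction and masses are not known exactly. Their poses are not given: they have to be found in the camera images.
- tongs: Spring kitchen tongs, 235 mm long, 110 g, steel with black grips and red jaw pads, lying on their side: the two arms stand on edge and close level, in the x-y plane. Origin: midway between the black grips, at the underside, near the centre of mass. x points from the spine (35 mm wide, at x = -118 mm) to the jaw tips (x = +110 mm); z up. Over the grips: 56 mm at rest, about 36 mm closed on a roll.
- tongs_bite (a point): Point midway between the jaw pads: 90 mm ahead (+x) of the tongs' origin, 14 mm above the underside; axes as the tongs'. Jaw pads here: 86 mm apart at rest; 68 mm when the grips are squeezed to 46 mm, at which the tongs can be carried jaws open. Springs push each grip out with 8 N at rest, 9 N at 46 mm, 11 N when closed on a roll; a grip of 20 to 40 N holds a roll.
- jaw_left: The tongs' arm on the +y side. Black grip from x = -32 to +32 mm of the tongs, 1 to 26 mm above the underside, its outer face leaning out to the front by 0.055 rad at rest (both faces are parallel when squeezed to 44 mm). Red jaw pad 40 mm long, 28 mm high, 5 mm thick. Origin on its hinge, x = -110, y = +12 mm of the tongs; closes by up to 0.2 rad.
- jaw_right: The tongs' arm on the -y side, the mirror image of jaw_left. Origin on its hinge; x towards the jaw.
- roll_a: Small round firm bread roll, brown crust with a pale score line on top, 50 mm across, 40 mm high with upright sides to 34 mm, about 45 g. Origin: centre of its underside. Any of the three rolls may be the one on the board.
- roll_b: Bread roll just like roll_a.
- roll_c: Bread roll just like roll_a.
- board: Wooden chopping board, fixed, 200 mm (x) by 180 mm (y), 15 mm thick. Origin: centre of its underside. One roll lies on it.
- rack: Steel wire cooling rack, fixed, 200 mm (x) by 180 mm (y), its top 15 mm above the counter. Origin: centre of its underside. Two rolls stand on it, to stay there.
- mug: Blue mug, 80 mm across, 90 mm high; origin at its underside. Leave alone.
- mill: Dark wooden pepper mill, 52 mm across, 135 mm high; origin at its underside. Leave alone.

How it is judged:
By the outcome, as a careful person would: the job done as asked, in the order asked, and still so for the second after the job is handed in, while the arm keeps its last pose, push and grip.
It also fails if it takes over 35 s, if anything falls off the work surface, if the arm or the gripper's body presses on something with over 40 N, if the wrist force passes 120 N, or if a joint passes its speed limit or range.

## Working session

There is one attempt and no reset: what is moved stays moved. The work goes in short steps, Python scripts to look and compute and a tool call to move; the robot and the scene stay as the last step left them, time stands still between calls to the robot, and variables do not carry over. Pictures are saved under pics/ and viewed, at most 10 in all, crops included, and the job is handed in when it is done.

```bash
ls; mkdir -p pics; python3 - <<'E'
from bench import bot
import cv2
for n in("top","side"):
    c=bot.camera(n); cv2.imwrite(f"pics/{n}0.png",c["img"]); print(n,c["fx"],c["cx"],c["cy"],c["R"],c["t"])
s=bot.observe(); print(s["time_s"],s["tcp_pos"],s["eef_rot"],s["opening"])
E
```

```text
bench.py
pics
top 475.68035990947953 253.6895654313222 191.97248428730313 [[ 0.02294867 -0.99973246 -0.00289332]
 [-0.99491576 -0.02255404 -0.09815271]
 [ 0.0980612   0.00513109 -0.99516716]] [0.09025587 0.5812861  1.63765879]
side 402.8327848233724 253.93281712460904 193.02363707487552 [[-0.68691445 -0.72672081  0.00503934]
 [-0.43086925  0.40166463 -0.80809481]
 [ 0.58523519 -0.5572633  -0.58903089]] [0.44870999 0.25074653 0.8376961 ]
0.1 [ 0.14431003 -0.55636989  0.23077959] [ 9.91962070e-01  1.26534475e-01  9.13719806e-06 -5.26749488e-04] 0.08565178819727812
```

View pics/top0.png

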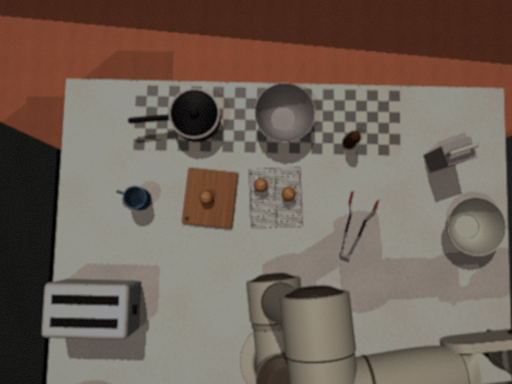

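View pics/side0.png

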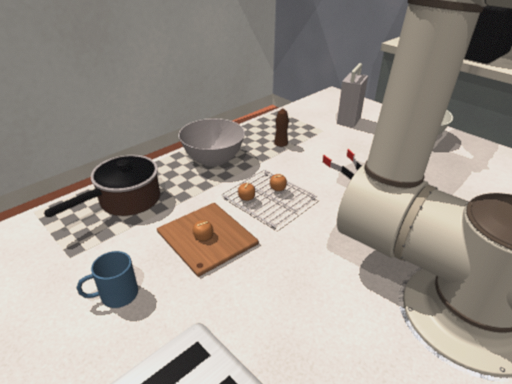

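The top view shows the tongs with red pads at about (350,195) and (376,207) and the spine near (345,257). The board roll is at (207,198), the rack rolls at (261,185) and (288,194), the mug at (136,198) and the mill at (351,139). Next I measure them and crop.

```bash
cat > h.py <<'E'
from bench import bot
import cv2, numpy as np
def ray(c,u,v,z):
    d=c["R"].T@np.array([(u-c["cx"])/c["fx"],(v-c["cy"])/c["fy"],1]); o=-c["R"].T@c["t"]
    return (o+d*(z-o[2])/d[2])[:2]
def blobs(mask,mn=4):
    n,l,st,ce=cv2.connectedComponentsWithStats(mask.astype(np.uint8)); return [(ce[i],st[i]) for i in range(1,n) if st[i][4]>=mn]
E
python3 - <<'E'
from h import *
c=bot.camera("top"); im=c["img"].astype(int); b,g,r=im[...,0],im[...,1],im[...,2]
m=np.zeros(b.shape,bool); m[180:270,325:395]=1
red=m&(r>90)&(g<0.55*r)
for ce,st in blobs(red): print("red",ce,st,ray(c,*ce,.014).round(4))
blk=m&(im.max(2)<60)
for ce,st in blobs(blk): print("blk",ce,st,ray(c,*ce,.014).round(4))
hs=cv2.cvtColor(c["img"],cv2.COLOR_BGR2HSV)
print("roll px hsv",hs[198,207],hs[185,261],hs[180,225])
for (u,v,z) in((207,198,.035),(261,185,.035),(288,194,.035),(136,198,.09),(351,139,.07)): print(u,v,ray(c,u,v,z).round(3))
a=cv2.resize(c["img"][180:270,325:395],None,fx=6,fy=6,interpolation=cv2.INTER_NEAREST)
d=cv2.resize(c["img"][165:232,180:245],None,fx=6,fy=6,interpolation=cv2.INTER_NEAREST)
h=540; o=np.zeros((h,a.shape[1]+d.shape[1],3),np.uint8); o[:a.shape[0],:a.shape[1]]=a; o[:d.shape[0],a.shape[1]:]=d[:h]
cv2.imwrite("pics/crop.png",o[:, :800])
E
```

```text
red [350.81818182 196.81818182] [350 193   3   9  11] [ 0.5711 -0.2395]
red [375.38461538 205.84615385] [374 202   4   9  13] [ 0.5412 -0.326 ]
blk [347.57692308 223.34615385] [345 215   6  17  26] [ 0.4774 -0.2284]
blk [361.82857143 227.65714286] [359 220   8  17  35] [ 0.4634 -0.2784]
roll px hsv [ 14 132 126] [ 14 126 127] [ 12 153 115]
207 198 [0.554 0.266]
261 185 [0.604 0.078]
288 194 [ 0.574 -0.016]
136 198 [0.544 0.499]
351 139 [ 0.766 -0.228]
```

View pics/crop.png

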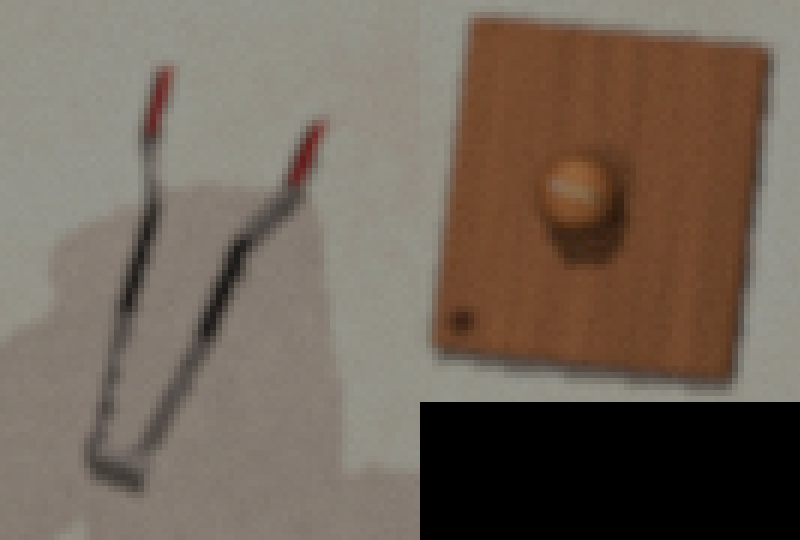

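The crop shows red pads, black grips and the spine at full-frame (344.5,258.7). The two pad and grip midpoints give a tongs yaw of about -0.33. The roll is at about (206.3,196.5). Next I refine the roll with both views and work out the first move.

```bash
cat >> h.py <<'E'
from scipy.spatial.transform import Rotation as Ro
def go(p,yaw):
    s=bot.observe(); R=Ro.from_quat(s["eef_rot"])
    T=Ro.from_matrix(np.array([[np.cos(yaw),np.sin(yaw),0],[np.sin(yaw),-np.cos(yaw),0],[0,0,-1]]))
    d=np.array(p)-s["tcp_pos"]
    print("t",s["time_s"],"tcp",np.round(s["tcp_pos"],4),"tool d",np.round(R.inv().apply(d),4),"rotvec",np.round((R.inv()*T).as_rotvec(),4),"d in final axes",np.round(T.inv().apply(d),4),"q",np.round(s["joint_pos"],2))
E
python3 - <<'E'
from h import *
t=bot.camera("top"); s=bot.camera("side")
def roll(c,box,thr):
    u0,v0,u1,v1=box; im=c["img"][v0:v1,u0:u1]; hs=cv2.cvtColor(im,cv2.COLOR_BGR2HSV).astype(int)
    return im,hs
for n,c,box in(("top",t,(196,186,218,212)),("side",s,(186,214,222,246))):
    im,hs=roll(c,box,0)
    print(n); print("R"); print("\n".join(" ".join("%3d"%x for x in r) for r in im[::2,::2,2])); print("S");print("\n".join(" ".join("%3d"%x for x in r) for r in hs[::2,::2,1]))
print("spine",ray(t,344.5,258.7,.014))
go([.4704,-.2534,.15],-.33)
E
```

```text
top
R
116 115 115 112 113 118 114 110 111 111 111
118 113 115 112 114 116 112 110 108 108 110
115 114 113 107 110 107  99  94  99 102 108
116 112 111 118 133 134 119  94  90  93 109
119 108 111 131 142 142 132 108  79  91 105
113 109 110 128 138 137 130 110  71  86 106
116 108 106 127 131 126 117  93  62  83 108
113 112  92 114 126 122 110  80  46  80 111
114 115 102  76  91  89  73  54  54  81 112
109 118 111  71  60  63  58  59  61  97 110
112 117 117  97  67  68  69  63  74 103 108
113 118 116 107  82  75  76  77 100 113 107
113 117 115 112 112 112 112 106 110 113 107
S
147 151 153 153 156 156 154 153 154 156 152
153 156 153 155 152 149 153 155 158 161 155
151 152 156 164 169 164 157 155 155 155 161
152 155 156 162 153 152 163 174 153 156 154
148 158 170 140 144 153 164 175 171 149 155
156 159 169 104 113 115 139 169 194 157 154
147 156 168 161 154 142 131 165 177 157 158
156 150 169 163 158 167 172 182 183 156 154
152 153 155 181 163 175 175 198 151 161 150
164 147 159 162 187 174 180 169 159 150 155
153 150 153 158 160 154 148 158 148 156 156
156 147 152 155 162 163 154 152 150 
[... 1890 characters left out ...]
55 154 153 153 154 149 143 137 141 139 137
138 139 140 137 153 154 154 158 151 156 156 154 156 140 135 139 139 140
139 139 138 141 148 152 152 158 154 151 150 150 150 136 135 131 138 138
139 138 141 139 141 150 151 153 156 154 153 145 139 134 131 129 137 138
140 139 139 140 139 137 142 146 147 147 139 133 136 136 130 134 139 138
138 138 139 138 140 139 138 137 134 130 129 131 133 138 133 139 137 137
141 141 140 140 137 138 139 141 138 134 134 135 136 140 137 139 139 138
spine [ 0.35414408 -0.21811177]
t 0.25 tcp [ 0.1443 -0.5565  0.231 ] tool d [ 0.3917 -0.2115  0.0812] rotvec [-6.000e-04  1.000e-04  5.838e-01] d in final axes [ 0.2103 -0.3924  0.081 ] q [-1.45  0.15  1.44  0.    1.55 -0.13]
```

Careful with the scale: turns go in shares of 2 pi rad. That gives: 0.146 rad / 6.2832 = 0.0232.

Call:
{"method": "jog_arm", "body": {"moves": [[[0.048, -0.0085, 0], [0, 0, 0.0232], 0.085], [[0.0475, -0.0155, 0], [0, 0, 0.0232], 0.085], [[0.043, -0.024, 0], [0, 0, 0.0232], 0.085], [[0.042, -0.027, 0], [0, 0, 0.0232], 0.085]]}}

```text
time_s: 0.65
tcp_pos: [0.3077, -0.4786, 0.2314]
eef_rot: [0.99, -0.14, 0.0, -0.0]
wrist_force: [-1.4, -0.6, -0.2]
opening: 0.0849
grip_force: 0.0
```

```bash
python3 - <<'E'
from h import *
t=bot.camera("top"); s=bot.camera("side")
for z in(.03,.035,.04): print(z,ray(t,207.3,197,z),ray(s,203,230.5,z))
S=cv2.cvtColor(s["img"],cv2.COLOR_BGR2HSV)[...,1]; m=np.zeros(S.shape,bool); m[214:246,186:222]=1
mm=cv2.morphologyEx((m&(S>145)).astype(np.uint8),cv2.MORPH_CLOSE,np.ones((5,5),np.uint8))
for ce,st in blobs(mm,60): print(ce,st,ray(s,*ce,.035))
go([.469,-.2535,.15],-.33)
E
```

```text
0.03 [0.55760763 0.26529879] [0.55701665 0.26485402]
0.035 [0.55717934 0.26478475] [0.55226366 0.26807289]
0.04 [0.55675105 0.26427071] [0.54751067 0.27129176]
[202.29041916 230.00598802] [193 220  20  21 334] [0.55491524 0.26822696]
t 0.75 tcp [ 0.3103 -0.4774  0.2313] tool d [ 0.0908 -0.2589  0.0816] rotvec [-0.0009 -0.0009  0.0508] d in final axes [ 0.0776 -0.2633  0.0813] q [-1.13  0.14  1.45  0.    1.55  0.72]
```

Scaled: 0.051 rad / 6.2832 = 0.0081.

Call:
{"method": "jog_arm", "body": {"moves": [[[0, 0, 0], [0, 0, 0.0081], 0.085], [[0.013, -0.044, 0.0135], [0, 0, 0], 0.085], [[0.013, -0.044, 0.0135], [0, 0, 0], 0.085], [[0.013, -0.044, 0.0135], [0, 0, 0], 0.085], [[0.013, -0.044, 0.0135], [0, 0, 0], 0.085], [[0.013, -0.044, 0.0135], [0, 0, 0], 0.085], [[0.013, -0.044, 0.0135], [0, 0, 0], 0.085], [[0, 0, 0], [0, 0, 0], 0.085]]}}

```text
time_s: 1.55
tcp_pos: [0.4665, -0.2506, 0.1486]
eef_rot: [0.987, -0.16, -0.001, -0.001]
wrist_force: [0.1, -0.3, 0.1]
opening: 0.0846
grip_force: 0.0
```

```bash
python3 - <<'E'
from h import *
t=bot.camera("top"); s=bot.camera("side")
cv2.imwrite("pics/side1.png",np.hstack([cv2.resize(s["img"][110:250,280:420],(560,560))])); 
go([.470,-.2538,.002],-.33)
E
```

```text
t 1.65 tcp [ 0.4652 -0.2541  0.1501] tool d [ 0.0045 -0.0018  0.148 ] rotvec [-0.      0.0007  0.006 ] d in final axes [ 0.0044 -0.0019  0.1481] q [-0.65  0.1   1.66 -0.    1.38  1.25]
```

View pics/side1.png

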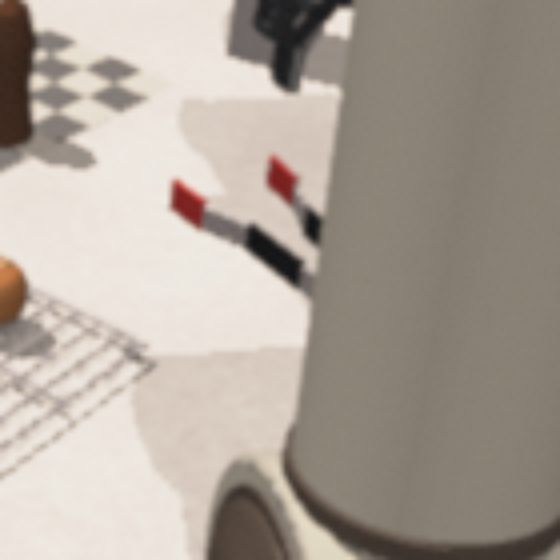

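The side view shows the open jaws, with pads at about (327,161) and (350,155.5) full-frame, and the tongs undisturbed. I cross-check those pads and descend part of the way.

Scaled: 0.006 rad / 6.2832 = 0.001.

Call:
{"method": "jog_arm", "body": {"moves": [[[0.0045, -0.002, 0.03], [0, 0, 0.001], 0.085], [[0, 0, 0.035], [0, 0, 0], 0.085], [[0, 0, 0.03], [0, 0, 0], 0.085], [[0, 0, 0], [0, 0, 0], 0.085]]}}

```text
time_s: 2.05
tcp_pos: [0.4677, -0.2544, 0.0523]
eef_rot: [0.986, -0.166, -0.002, -0.001]
wrist_force: [-0.1, 0.5, 0.3]
opening: 0.085
grip_force: 0.0
```

```bash
python3 - <<'E'
from h import *
s=bot.camera("side");im=s["img"].astype(int); b,g,r=im[...,0],im[...,1],im[...,2]
m=np.zeros(b.shape,bool); m[140:180,315:365]=1
P=[]
for ce,st in blobs(m&(r>110)&(g<.4*r),8): p=ray(s,*ce,.014);P.append(p);print(ce,st[4],p)
print(np.mean(P,0))
go([.470,-.2538,.002],-.33)
E
```

```text
[351.45454545 155.72727273] 11 [ 0.53403817 -0.32868759]
[326.60526316 160.57894737] 38 [ 0.57069096 -0.24453279]
[ 0.55236456 -0.28661019]
t 2.1 tcp [ 0.4688 -0.255   0.0547] tool d [ 0.0009 -0.0015  0.0527] rotvec [-0.0007  0.0025 -0.0039] d in final axes [ 0.0007 -0.0015  0.0527] q [-0.64  0.19  1.76 -0.    1.19  1.26]
```

Call:
{"method": "jog_arm", "body": {"moves": [[[0, 0, 0.025], [0, 0, 0], 0.085], [[0, 0, 0.02], [0, 0, 0], 0.085], [[0, 0, 0.004], [0, 0, 0], 0.085], [[0, 0, 0], [0, 0, 0], 0.085], [[0, 0, 0], [0, 0, 0], 0.085]]}}

```text
time_s: 2.6
tcp_pos: [0.4706, -0.2551, 0.0081]
eef_rot: [0.986, -0.166, 0.001, 0.0]
wrist_force: [-0.2, 1.2, 0.1]
opening: 0.0851
grip_force: 0.0
```

```bash
python3 - <<'E'
from h import *
go([.470,-.2538,.002],-.33)
E
```

```text
t 2.6 tcp [ 0.4706 -0.2551  0.0081] tool d [-0.001  -0.001   0.0061] rotvec [ 0.0006 -0.002  -0.003 ] d in final axes [-0.001  -0.001   0.0061] q [-0.64  0.25  1.8   0.    1.09  1.26]
```

Call:
{"method": "jog_arm", "body": {"moves": [[[-0.0005, -0.001, 0.003], [0, 0, 0], 0.075], [[0, 0, 0], [0, 0, 0], 0.065], [[0, 0, 0], [0, 0, 0], 0.06], [[0, 0, 0], [0, 0, 0], 0.055], [[0, 0, 0], [0, 0, 0], 0.05], [[0, 0, 0], [0, 0, 0], 0.046], [[0, 0, 0], [0, 0, 0], 0.046], [[0, 0, 0], [0, 0, 0], 0.046]]}}

```text
time_s: 3.4
tcp_pos: [0.4705, -0.2537, 0.0048]
eef_rot: [0.986, -0.166, 0.001, 0.001]
wrist_force: [-3.4, 1.7, 19.5]
opening: 0.0467
grip_force: 15.9
```

Call:
{"method": "jog_arm", "body": {"moves": [[[0, 0, 0], [0, 0, 0], 0.046], [[0, 0, 0], [0, 0, 0], 0.046]]}}

```text
time_s: 3.6
tcp_pos: [0.4705, -0.2537, 0.0048]
eef_rot: [0.986, -0.166, 0.001, 0.001]
wrist_force: [-4.8, 1.7, 18.7]
opening: 0.0465
grip_force: 15.9
```

Call:
{"method": "jog_arm", "body": {"moves": [[[0, 0, -0.002], [0, 0, 0], 0.046], [[0, 0, -0.002], [0, 0, 0], 0.046], [[0, 0, -0.004], [0, 0, 0], 0.046], [[0, 0, -0.015], [0, 0, 0], 0.046], [[0, 0, -0.02], [0, 0, 0], 0.046], [[0, 0, 0], [0, 0, 0], 0.046], [[0, 0, 0], [0, 0, 0], 0.046]]}}

```text
time_s: 4.3
tcp_pos: [0.4698, -0.2531, 0.0463]
eef_rot: [0.986, -0.166, 0.0, 0.0]
wrist_force: [-0.7, -0.1, -1.5]
opening: 0.046
grip_force: 9.0
```

```bash
python3 - <<'E'
from h import *
s=bot.camera("side");t=bot.camera("top")
cv2.imwrite("pics/lift.png",np.hstack([cv2.resize(s["img"][90:190,280:380],(400,400)),cv2.resize(t["img"][170:270,310:410],(400,400))]))
go([.470,-.2538,.15],-.33)
E
```

```text
t 4.4 tcp [ 0.4694 -0.2529  0.0455] tool d [ 0.0007  0.0006 -0.1045] rotvec [-0.0004  0.0011 -0.0027] d in final axes [ 0.0008  0.0007 -0.1045] q [-0.64  0.2   1.77  0.    1.17  1.26]
```

View pics/lift.png

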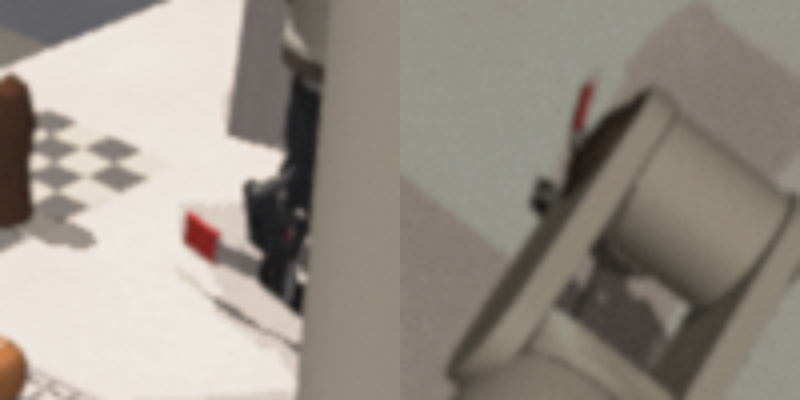

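The tongs are off the counter: the jaw hangs over its own shadow, level, and the grip force is 9 N. I raise them and swing across.

Call:
{"method": "jog_arm", "body": {"moves": [[[0, 0, -0.01], [0, 0, 0], 0.046], [[0, 0, -0.02], [0, 0, 0], 0.046], [[0, 0, -0.03], [0, 0, 0], 0.046], [[0, 0, -0.025], [0, 0, 0], 0.046], [[0, 0, -0.015], [0, 0, 0], 0.046], [[0, 0, -0.005], [0, 0, 0], 0.046], [[0, 0, 0], [0, 0, 0], 0.046]]}}

```text
time_s: 5.1
tcp_pos: [0.4699, -0.2532, 0.1516]
eef_rot: [0.986, -0.166, 0.0, 0.0]
wrist_force: [1.0, 0.3, -1.1]
opening: 0.0458
grip_force: 9.0
```

```bash
python3 - <<'E'
from h import *
y=.3; go([.556-.09*np.cos(y),.266-.09*np.sin(y),.15],y)
E
```

```text
t 5.1 tcp [ 0.4699 -0.2532  0.1516] tool d [-0.1608 -0.4656  0.0015] rotvec [ 2.000e-04 -4.000e-04 -6.328e-01] d in final axes [ 0.1457 -0.4706  0.0016] q [-0.64  0.11  1.65  0.    1.38  1.26]
```

Scaled: -0.04 rad / 6.2832 = -0.0064.

Call:
{"method": "jog_arm", "body": {"moves": [[[-0.0048, -0.0142, 0], [0, 0, -0.0064], 0.046], [[-0.007, -0.024, 0], [0, 0, -0.0064], 0.046], [[-0.008, -0.032, 0], [0, 0, -0.0064], 0.046], [[-0.0068, -0.0323, 0], [0, 0, -0.0064], 0.046], [[-0.0055, -0.0325, 0], [0, 0, -0.0064], 0.046], [[-0.0041, -0.0327, 0], [0, 0, -0.0064], 0.046], [[-0.0028, -0.0329, 0], [0, 0, -0.0064], 0.046], [[-0.0015, -0.033, 0], [0, 0, -0.0064], 0.046]]}}

```text
time_s: 5.9
tcp_pos: [0.4705, -0.0132, 0.1503]
eef_rot: [1.0, -0.005, -0.001, -0.0]
wrist_force: [0.6, 0.5, -1.4]
opening: 0.0462
grip_force: 9.0
```

Call:
{"method": "jog_arm", "body": {"moves": [[[0, -0.033, 0], [0, 0, -0.0064], 0.046], [[0.0012, -0.033, 0], [0, 0, -0.0064], 0.046], [[0.0025, -0.033, 0], [0, 0, -0.0064], 0.046], [[0.004, -0.0327, 0], [0, 0, -0.0064], 0.046], [[0.005, -0.032, 0], [0, 0, -0.0064], 0.046], [[0.006, -0.032, 0], [0, 0, -0.0064], 0.046], [[0.005, -0.022, 0], [0, 0, -0.0064], 0.046], [[0.003, -0.012, 0], [0, 0, -0.0048], 0.046]]}}

```text
time_s: 6.7
tcp_pos: [0.4716, 0.2186, 0.1503]
eef_rot: [0.989, 0.15, -0.001, -0.0]
wrist_force: [-0.7, -0.1, -0.6]
opening: 0.0462
grip_force: 9.0
```

Call:
{"method": "jog_arm", "body": {"moves": [[[0, 0, 0], [0, 0, 0], 0.046], [[0, 0, 0], [0, 0, 0], 0.046], [[0, 0, 0], [0, 0, 0], 0.046]]}}

```text
time_s: 7.0
tcp_pos: [0.4727, 0.2158, 0.1512]
eef_rot: [0.989, 0.147, -0.0, 0.0]
wrist_force: [0.3, -0.0, -0.1]
opening: 0.0463
grip_force: 9.0
```

```bash
python3 - <<'E'
from h import *
y=.3; go([.556-.09*np.cos(y),.266-.09*np.sin(y),.15],y)
s=bot.camera("side");t=bot.camera("top"); cv2.imwrite("pics/over.png",np.vstack([np.hstack([cv2.resize(s["img"][120:270,130:280],(400,400)),cv2.resize(t["img"][150:250,160:260],(400,400))])]))
E
```

```text
t 7.0 tcp [0.4727 0.2158 0.1512] tool d [ 0.0043 -0.0233  0.0012] rotvec [ 0.0001  0.0004 -0.004 ] d in final axes [ 0.0044 -0.0233  0.0012] q [ 0.28  0.08  1.68 -0.    1.38  1.55]
```

View pics/over.png

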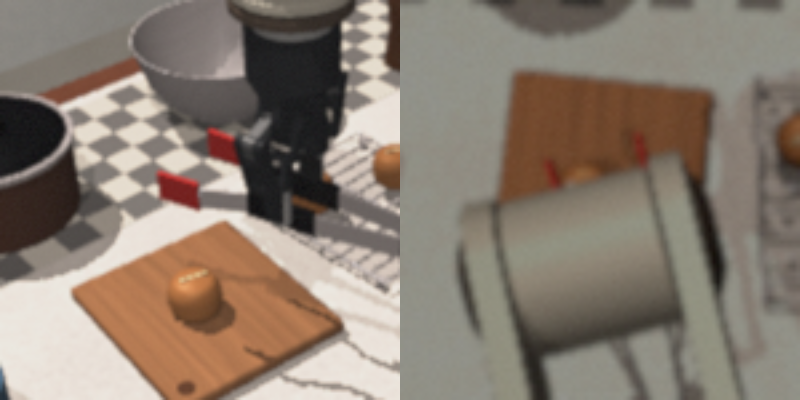

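The tongs hang level with both pads visible above the board, and the roll is to the left of the jaws. I make the remaining sideways shift, then locate the pads in the images.

Call:
{"method": "jog_arm", "body": {"moves": [[[0.0022, -0.01, 0], [0, 0, 0], 0.046], [[0.0022, -0.0133, 0], [0, 0, 0], 0.046], [[0, 0, 0.02], [0, 0, 0], 0.046], [[0, 0, 0], [0, 0, 0], 0.046], [[0, 0, 0], [0, 0, 0], 0.046]]}}

```text
time_s: 7.6
tcp_pos: [0.4699, 0.2407, 0.1315]
eef_rot: [0.989, 0.148, -0.0, -0.0]
wrist_force: [-0.2, 0.0, -0.8]
opening: 0.0463
grip_force: 8.9
```

```bash
python3 - <<'E'
from h import *
y=.3; go([.556-.09*np.cos(y),.266-.09*np.sin(y),.15],y)
s=bot.camera("side");t=bot.camera("top"); z=bot.observe()["tcp_pos"][2]+.012
for n,c,(u0,v0,u1,v1),k in(("side",s,(150,120,260,270),.4),("top",t,(170,150,250,230),.5)):
    im=c["img"].astype(int);b,g,r=im[...,0],im[...,1],im[...,2]; m=np.zeros(b.shape,bool); m[v0:v1,u0:u1]=1
    for ce,st in blobs(m&(r>70)&(g<k*r)&(b<k*r),6): print(n,ce.round(1),st,"z",z.round(3),ray(c,*ce,z).round(4))
cv2.imwrite("pics/over2.png",np.hstack([cv2.resize(s["img"][130:250,150:270],(400,400)),cv2.resize(t["img"][170:220,180:230],(400,400))]))
E
```

```text
t 7.6 tcp [0.4699 0.2407 0.1315] tool d [-0.0003  0.0013 -0.0185] rotvec [-0.0001  0.0007 -0.0024] d in final axes [-0.0003  0.0013 -0.0185] q [0.33 0.11 1.69 0.   1.34 1.6 ]
side [205.3 185.5] [202 181   8  10  59] z 0.144 [0.5729 0.2358]
side [188.9 202.8] [182 197  15  13 117] z 0.144 [0.5445 0.3042]
top [212.  186.5] [211 185   3   4  10] z 0.144 [0.5826 0.2393]
top [190.4 193.8] [189 191   4   7  17] z 0.144 [0.557 0.309]
```

View pics/over2.png

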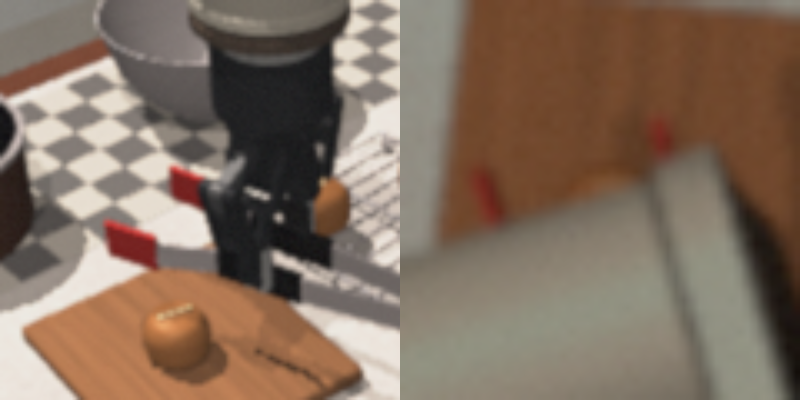

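Both pads straddle the roll in the top view, with the jaw centre about 3 mm to the left. I shift 2.5 mm right, descend half-way and re-measure.

Call:
{"method": "jog_arm", "body": {"moves": [[[0, 0.0025, 0.01], [0, 0, 0], 0.046], [[0, 0, 0.02], [0, 0, 0], 0.046], [[0, 0, 0.02], [0, 0, 0], 0.046], [[0, 0, 0], [0, 0, 0], 0.046], [[0, 0, 0], [0, 0, 0], 0.046]]}}

```text
time_s: 8.2
tcp_pos: [0.471, 0.2378, 0.0816]
eef_rot: [0.989, 0.148, -0.0, -0.0]
wrist_force: [1.0, 0.4, -1.0]
opening: 0.0462
grip_force: 8.9
```

```bash
python3 - <<'E'
from h import *
s=bot.camera("side");t=bot.camera("top"); z=bot.observe()["tcp_pos"][2]+.011
for n,c,(u0,v0,u1,v1),k in(("side",s,(150,120,260,270),.4),("top",t,(170,150,250,230),.5)):
    im=c["img"].astype(int);b,g,r=im[...,0],im[...,1],im[...,2]; m=np.zeros(b.shape,bool); m[v0:v1,u0:u1]=1
    for ce,st in blobs(m&(r>70)&(g<k*r)&(b<k*r),6):
        p=ray(c,*ce,z); print(n,ce.round(1),st,"z",z.round(3),p.round(4),"tongs frame xy rel roll",np.round([np.cos(.3)*(p[0]-.556)+np.sin(.3)*(p[1]-.266),-np.sin(.3)*(p[0]-.556)+np.cos(.3)*(p[1]-.266)],4))
cv2.imwrite("pics/mid.png",np.hstack([cv2.resize(s["img"][150:250,160:260],(400,400)),cv2.resize(t["img"][170:220,180:230],(400,400))]))
E
```

```text
side [208.3 201.5] [204 197  12  10  62] z 0.093 [0.5732 0.2305] tongs frame xy rel roll [ 0.0059 -0.039 ]
side [192.  219.2] [185 214  14  12 120] z 0.093 [0.5456 0.3001] tongs frame xy rel roll [0.0002 0.0357]
top [214.3 188.1] [213 186   3   5  10] z 0.093 [0.5828 0.2362] tongs frame xy rel roll [ 0.0168 -0.0364]
top [193.3 195.3] [192 193   4   6  14] z 0.093 [0.5569 0.3061] tongs frame xy rel roll [0.0127 0.0381]
```

View pics/mid.png

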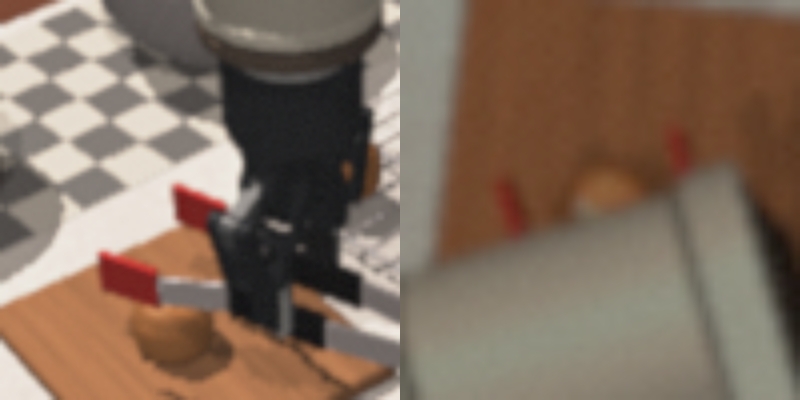

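The jaws are centred on the roll to about 1 mm and square to it, so I descend around it.

Call:
{"method": "jog_arm", "body": {"moves": [[[0, 0, 0.01], [0, 0, 0], 0.046], [[0, 0, 0.015], [0, 0, 0], 0.046], [[0, 0, 0.015], [0, 0, 0], 0.046], [[0, 0, 0.01], [0, 0, 0], 0.046], [[0, 0, 0.005], [0, 0, 0], 0.046], [[0, 0, 0], [0, 0, 0], 0.046], [[0, 0, 0], [0, 0, 0], 0.046]]}}

```text
time_s: 9.0
tcp_pos: [0.4712, 0.238, 0.0268]
eef_rot: [0.989, 0.148, 0.0, -0.0]
wrist_force: [-0.5, 0.4, -0.7]
opening: 0.0461
grip_force: 8.9
```

```bash
python3 - <<'E'
from h import *
go([.47,.239,.0245],.3)
E
```

```text
t 9.0 tcp [0.4712 0.238  0.0268] tool d [-0.0008 -0.0013  0.0023] rotvec [-0.0002 -0.0007 -0.0027] d in final axes [-0.0008 -0.0013  0.0023] q [0.32 0.21 1.8  0.   1.13 1.6 ]
```

Call:
{"method": "jog_arm", "body": {"moves": [[[0, 0, 0], [0, 0, 0], 0.044], [[0, 0, 0], [0, 0, 0], 0.042], [[0, 0, 0], [0, 0, 0], 0.04], [[0, 0, 0], [0, 0, 0], 0.038], [[0, 0, 0], [0, 0, 0], 0.036], [[0, 0, 0], [0, 0, 0], 0.035], [[0, 0, 0], [0, 0, 0], 0.035], [[0, 0, 0], [0, 0, 0], 0.035]]}}

```text
time_s: 9.8
tcp_pos: [0.4709, 0.2379, 0.0264]
eef_rot: [0.989, 0.148, 0.0, -0.0]
wrist_force: [0.0, 0.7, -0.5]
opening: 0.0355
grip_force: 31.2
```

Call:
{"method": "jog_arm", "body": {"moves": [[[0, 0, 0], [0, 0, 0], 0.034], [[0, 0, 0], [0, 0, 0], 0.034], [[0, 0, 0], [0, 0, 0], 0.034]]}}

```text
time_s: 10.1
tcp_pos: [0.4709, 0.2379, 0.0264]
eef_rot: [0.989, 0.148, 0.0, -0.0]
wrist_force: [0.1, 1.1, -0.1]
opening: 0.035
grip_force: 49.5
```

The jaws have closed on the roll. I ease to about 35 N, which is inside the 20–40 N range, and lift.

Call:
{"method": "jog_arm", "body": {"moves": [[[0, 0, 0], [0, 0, 0], 0.0348], [[0, 0, 0], [0, 0, 0], 0.0348], [[0, 0, 0], [0, 0, 0], 0.0348], [[0, 0, -0.003], [0, 0, 0], 0.0348], [[0, 0, -0.005], [0, 0, 0], 0.0348], [[0, 0, -0.008], [0, 0, 0], 0.0348], [[0, 0, -0.01], [0, 0, 0], 0.0348], [[0, 0, 0], [0, 0, 0], 0.0348]]}}

```text
time_s: 10.9
tcp_pos: [0.4717, 0.2382, 0.0542]
eef_rot: [0.989, 0.148, 0.001, -0.0]
wrist_force: [-0.1, -1.0, -1.7]
opening: 0.0349
grip_force: 49.1
```

Call:
{"method": "jog_arm", "body": {"moves": [[[0, 0, -0.005], [0, 0, 0], 0.0348], [[0, 0, -0.012], [0, 0, 0], 0.0348], [[0, 0, -0.018], [0, 0, 0], 0.0348], [[0, 0, -0.018], [0, 0, 0], 0.0348], [[0, 0, -0.014], [0, 0, 0], 0.0348], [[0, 0, -0.007], [0, 0, 0], 0.0348], [[0, 0, -0.003], [0, 0, 0], 0.0348], [[0, 0, 0], [0, 0, 0], 0.0348]]}}

```text
time_s: 11.7
tcp_pos: [0.4708, 0.2379, 0.1293]
eef_rot: [0.989, 0.148, -0.0, -0.0]
wrist_force: [0.1, 0.1, -1.1]
opening: 0.0348
grip_force: 49.1
```

Call:
{"method": "jog_arm", "body": {"moves": [[[0, 0, 0], [0, 0, 0], 0.0348], [[0, 0, 0], [0, 0, 0], 0.0348], [[0, 0, 0], [0, 0, 0], 0.0348], [[0, 0, 0], [0, 0, 0], 0.0348], [[0, 0, 0], [0, 0, 0], 0.0348]]}}

```text
time_s: 12.2
tcp_pos: [0.4709, 0.2379, 0.1292]
eef_rot: [0.989, 0.148, -0.0, -0.0]
wrist_force: [-0.4, 0.1, -2.2]
opening: 0.0354
grip_force: 49.1
```

```bash
python3 - <<'E'
from h import *
s=bot.camera("side");t=bot.camera("top")
cv2.imwrite("pics/end.png",np.hstack([cv2.resize(s["img"][110:250,140:280],(400,400)),cv2.resize(t["img"][120:240,120:310],(400,253)).repeat(1,0) if 0 else cv2.resize(t["img"][100:240,120:320],(400,400))]))
E
```

```text
(no output)
```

View pics/end.png

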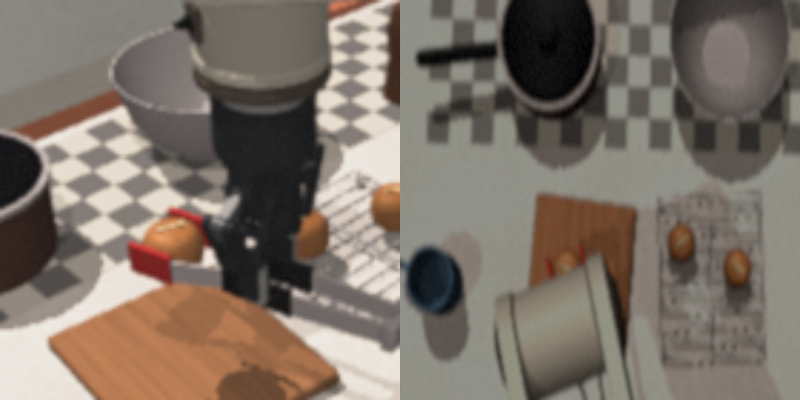

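The side view shows the roll clamped between the red pads, level, about 10 cm above an empty board. The other two rolls are still on the rack.

```bash
python3 -c "
from bench import bot
print(bot.hand_in())"
```

```text
the job is handed in; nothing more can be done
None
```

The job is handed in at about 12 s of robot time: the tongs hold the board's roll still about 10 cm above the board at 49 N (above the suggested 20–40 N), the gripper never touched a roll, and the rack rolls, mug and mill were left alone.

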